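# Bridge the two spring contacts with the test tweezers

## Task

Pick the sprung test tweezers off their rest, squeeze them until their tips are as far apart as the two brass spring contacts on the test block, and lower them gently so that one tip stands on the middle of each contact and presses it part of the way down, not to its stop. Finish while holding them steady like that, still in the gripper. Leave the other things on the table where they are.

Things in the scene. Friction and masses are not known exactly. Their poses are not given: they have to be found in the camera images.
- grip (a point): Point to grasp on the test tweezers, midway between the two ribbed black pads on the outsides of the blades (each pad 34 mm along x, 16 mm high) and half-way up them. x points along the tweezers to the tips, y across from blade 2 to blade 1 (squeeze along y), z up. The tip ends lie 48 mm ahead of this point and 20 mm below it. On the rest this point is 42 mm above the table.
- tip_1 (a point): Lower end of the round bent tip (4 mm thick) of blade 1, the blade on the +y side of the tweezers
- tip_2 (a point): Lower end of the round bent tip (4 mm thick) of blade 2, the blade on the -y side. Open, the tips are 36 mm apart, centre to centre
- blade_1 (a joint): Hinge of blade 1: 0 sprung open (as found), grows as it is squeezed inward, to 0.13 rad; its tip moves 0.128 m per rad, 1.6 times as much as its pad. A pad takes about 7 N to start and about 17 N at a 17 mm tip gap
- blade_2 (a joint): Hinge of blade 2: the same on its own side. Squeezed off centre, the two blades move unequally, but the gap follows the gripper's opening
- tweezers: The test tweezers as a whole: lying level, 150 mm long, 16 mm high, 90 g; a black housing (40 x 22 mm, at the end away from the tips) and two steel blades hinged in it with bent-down tips. Origin under them, 25 mm behind the grip point and 8 mm below it; axes as there. Over the pads 36 mm when open, about 25 mm at a 17 mm tip gap
- rest: Fixed wooden rest, 150 x 60 mm, on which the tweezers lie: 8 mm base plate with two cross-bars, tops 34 mm above the table, below the housing and just behind the bent tips (52 mm ahead of the rest's origin); between the bars the pads hang free. Its origin is on the table under its centre, x towards the tips
- test_block: Fixed grey test block, 44 (x) x 96 (y) x 36 mm, with two flat aluminium plates 4 mm high on top. Its origin is on the table under its centre. In the middle stand the two contacts, in a row along its y axis
- contact_1_top (a point): Centre of the flat top of spring contact 1, an upright brass pin of 7 mm diameter that stands 8 mm proud of its plate, 48 mm above the table; this contact is always in the same place on the block (10 mm from its centre, along its -y)
- contact_2_top (a point): Centre of the flat top of spring contact 2, the same pin on a stiff adjustable plate, 14 to 20 mm from contact 1 along the block's y; the distance differs from run to run but does not change during one
- contact_1 (a joint): How far contact 1 is pressed down, m: 0 free, stop at 0.006; it takes about 0.2 N to start and about 0.7 N fully down
- contact_2 (a joint): The same for contact 2
- tweeter: Bystander: small round loudspeaker with a dome, 76 mm wide, 37 mm high
- capacitor: Bystander: round capacitor lying down, 21 mm thick, 84 mm long with its wire leads
- terminal_plate: Bystander: black square plate 62 mm wide with two posts, 24 mm high
- wax_tin: Bystander: round tin with a black lid, 67 mm wide, 64 mm high
- sanding_block: Bystander: brown sanding block, 105 x 63 mm, 34 mm high

How it is judged:
By the outcome, as a careful person would: the job done as asked, in the order asked, and still so for the second after the job is handed in, while the arm keeps its last pose, push and grip.
It also fails if it takes over 42 s, if anything falls off the work surface, if the arm or the gripper's body presses on something with over 40 N, if the wrist force passes 120 N, or if a joint passes its speed limit or range.

## Robot

A 6-joint arm with a two-finger parallel gripper is mounted at the origin on the work surface; the furniture and walls round the work are solid. World frame = base frame: x ahead of the robot, y to its left, z up, the work surface at z = 0. Lengths are in m, angles in rad, forces in N, time in s.
With the tool pointing down it reaches from about 0.3 to 1 m from the base axis. Payload 5.1 kg.
Tool frame: the origin (TCP) lies midway between the tips of the shut fingers; the grasp point (between the pads) lies 19 mm behind it (ctrl.pinch_z is the distance from the TCP to the grasp point, in m); z points along the fingers, x is the direction in which the jaws open and shut, and the axes are right-handed (so a half turn about z gives the same grasp; the last joint's range is limited). The gripper opens to 95 mm and grips with 3 to 60 N. Pads are 20 mm wide; open, the fingers measure 119 mm over their backs; the gripper's body (75 mm by 180 mm) begins 59 mm behind the grasp point.
Start: joints at [-1.365, 0.124, 1.65, -0, 1.367, -0.083], TCP at [0.185, -0.623, 0.194] pointing down, gripper open.
Joint ranges: [-2.61, 2.61], [-1.02, 2.33], [0.03, 2.71], [-1.35, 4.49], [0.32, 2.68], [-2.91, 2.91]. Speed limits (rad/s): [2.57, 2.57, 3.14, 3.14, 3.14, 3.14].

## Interface

Orientations are given as a unit quaternion [x, y, z, w].
In Python, from cell import sensors, get_image, camera_model, workorder, ctrl gives the robot as it stands.
- The arm moves only by the tool step_arm, never from a script. Its argument "targets" is a list of rows, each a list of 5 numbers: the shift along the world's x, y, z in m, then the turn about the world's z in degrees, then the opening in per cent of the stroke, from 0 (shut) to 100 (fully open). A call has 1 to 8 rows; each row shifts and turns the commanded pose from where the row before left it; what a row does not reach is not made up. A row lasts 1/10 s, in which the tool goes at most 50 mm and 8.59 degrees, less where a joint would pass 70% of its speed; a pose out of reach is approached as far as the arm can. A call is refused whole if a number of a shift passes 0.05 or a number of a turn 8.59, either way. A call with a gripper value outside its range is refused whole. The fingers move at their own pace and stop on an object; "newtons" is the grip in N (left out, the last holds). Time passes only in rows, so rows that do not move let the fingers close. It gives the time, the measured TCP pose, the force and the opening at its end, in the units of the state.
- sensors.get_obs(): the state, without advancing time (a new reading comes with each control period).
- get_image(name): name is "scene" or "top"; returns the picture (420x560x3 uint8, red, green, blue); there is no depth.
- camera_model(name): a dict with "mtx" (3x3 intrinsics, pixels), "distortion" ([k1, k2, p1, p2, k3] as OpenCV has them; the pictures are not rectified), "R" (3x3) and "t" (3): a world point X has camera coordinates R X + t. Camera axes: x right, y down, z forward; pixel columns grow to the right and rows downward; lengths in m; the calibration is good to about 2 mm. A picture is of the moment at which its call begins. camera_model takes no time and is no camera call.
- workorder.job_done(): hands the job in, once; it reports no verdict.
The state is a dict: "time": time; "joints": joint angles; "dq": joint speeds; "tau": joint torques, N m; "tcp_pos": TCP position; "orientation": TCP orientation; "wrist_force": force on the tool from outside, world axes, zero at the start; "wrist_torque": the same for the moment, N m; "finger_gap": finger opening in m.
Only numpy, scipy, OpenCV 4.12 (cv2) and the standard library are available. Lean on these libraries where they do the work, as an engineer would, in place of code of your own. Each camera call takes 0.05 s, during which the arm holds its last target.

## Working session

There is one attempt and no reset: what is moved stays moved. The work goes in short steps, Python scripts to look and compute and a tool call to move; the robot and the scene stay as the last step left them, time stands still between calls to the robot, and variables do not carry over. Pictures are saved under pics/ and viewed, and the job is handed in when it is done.

Besides the shell and the picture viewer there is one more tool, called after ">>>" by a JSON object that holds its "api" and its "payload". step_arm: Moves the arm, as the interface text tells. Its arguments: {"type":"object","properties":{"targets":{"type":"array"},"newtons":{"type":"number"}},"required":["targets"]}

```bash
mkdir -p pics; ls
python3 - <<'E'
from cell import sensors, get_image, camera_model, workorder, ctrl
import cv2
o=sensors.get_obs(); print(o)
print(ctrl.pinch_z)
for n in ("scene","top"):
    im=get_image(n); cv2.imwrite(f"pics/{n}0.png",im[:,:,::-1]); m=camera_model(n); print(n,m)
E
```

```text
pics
{'time': 0.0, 'joints': array([-1.36462308e+00,  1.24483774e-01,  1.65163414e+00, -2.92067666e-05,
        1.36750004e+00, -8.25874400e-02]), 'dq': array([ 5.11283276e-05, -2.68605970e-04,  3.92493360e-04, -1.00580704e-03,
       -7.81425751e-04,  2.49579383e-04]), 'tau': array([ 1.19678458e-05, -4.17601025e+01, -3.59932280e+01,  7.75899785e-02,
        4.92820283e-02, -1.74783431e-04]), 'tcp_pos': array([ 0.18493076, -0.62243953,  0.19292446]), 'orientation': array([ 8.01488866e-01, -5.98008839e-01, -7.68370461e-04, -6.59748891e-04]), 'wrist_force': array([-0.27727972,  0.2451388 , -0.19729595]), 'wrist_torque': array([-0.05167638, -0.01140399, -0.01121757]), 'finger_gap': 0.09576156592947169}
0.0188
scene {'mtx': array([[408.83283876,   0.        , 281.69584336],
       [  0.        , 408.83283876, 205.97808901],
       [  0.        ,   0.        ,   1.        ]]), 'distortion': array([-0.05114494,  0.        ,  0.        ,  0.        ,  0.        ]), 'R': array([[-0.87136562, -0.49049927,  0.01150725],
       [-0.38003046,  0.65991357, -0.64814422],
       [ 0.31032048, -0.5691437 , -0.76143066]]), 't': array([0.47978669, 0.2732763 , 1.07973096])}
top {'mtx': array([[487.00747023,   0.        , 279.02940919],
       [  0.        , 487.00747023, 207.5914246 ],
       [  0.        ,   0.        ,   1.        ]]), 'distortion': array([-0.01183562,  0.        ,  0.        ,  0.        ,  0.        ]), 'R': array([[ 1.48183291e-03, -9.99998894e-01, -1.28921238e-04],
       [-9.76954119e-01, -1.42016678e-03, -2.13444684e-01],
       [ 2.13444265e-01,  4.42239492e-04, -9.76955142e-01]]), 't': array([-0.00651046,  0.55836048,  1.4969872 ])}
```

View pics/scene0.png

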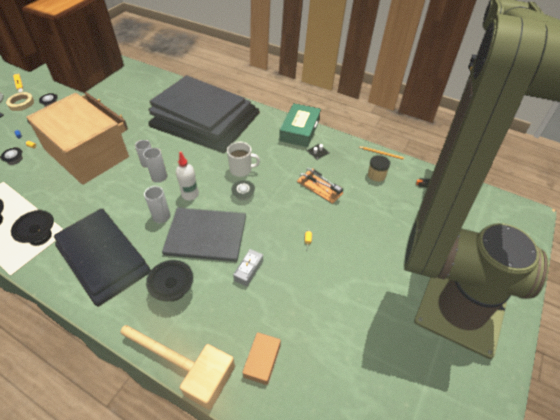

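View pics/top0.png

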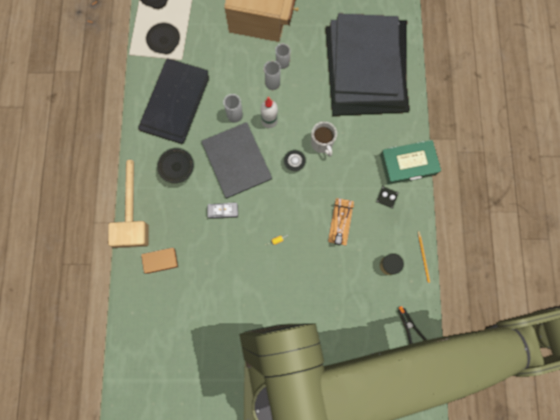

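The tweezers on the rest are near scene (320,185) / top (341,222). The test block is near scene (248,266) / top (222,210). I'll zoom in on both.

```bash
cat > h.py <<'E'
import numpy as np, cv2
from cell import camera_model
def ray(n,px):
    m=camera_model(n); u=cv2.undistortPoints(np.array(px,float).reshape(-1,1,2),m["mtx"],m["distortion"]).reshape(-1,2)
    d=np.c_[u,np.ones(len(u))]@m["R"]; c=-m["R"].T@m["t"]; return c,d
def plane(n,px,z):
    c,d=ray(n,px); return c+d*((z-c[2])/d[:,2])[:,None]
def proj(n,X):
    m=camera_model(n); r=cv2.Rodrigues(m["R"])[0]
    return cv2.projectPoints(np.array(X,float).reshape(-1,1,3),r,m["t"],m["mtx"],m["distortion"])[0].reshape(-1,2)
E
python3 - <<'E'
import cv2,numpy as np
a=cv2.imread("pics/scene0.png");b=cv2.imread("pics/top0.png")
def c(im,x,y,w,h,s):return cv2.resize(im[y:y+h,x:x+w],None,fx=s,fy=s,interpolation=cv2.INTER_CUBIC)
A=np.vstack([np.hstack([c(a,290,160,65,50,6),c(b,315,190,65,50,6)][:2]),np.hstack([c(a,220,240,65,50,6),c(b,190,185,65,50,6)])])
cv2.imwrite("pics/z0.png",A);print(A.shape)
E
```

```text
(600, 780, 3)
```

View pics/z0.png

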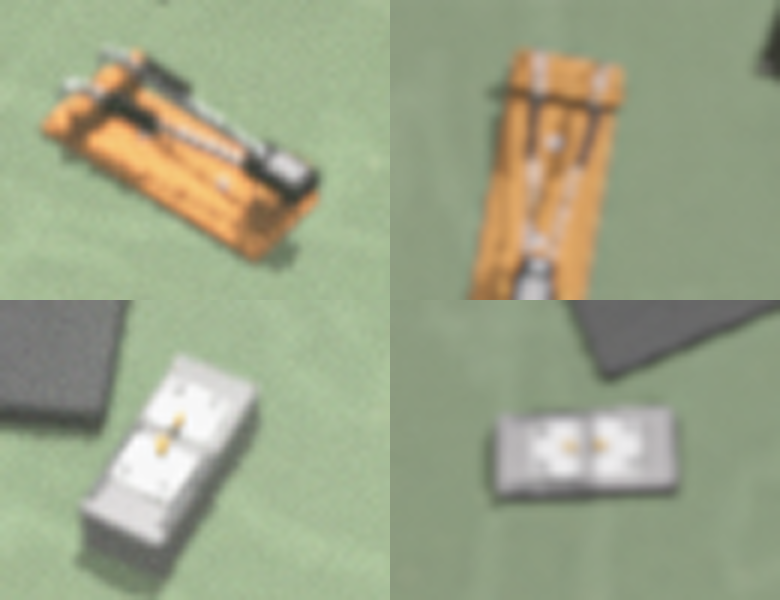

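Run:
```python
from cell import get_image
import numpy as np,cv2
for n in ("scene","top"):
    im=np.mean([get_image(n).astype(float) for _ in range(10)],0); np.save(f"pics/{n}_avg.npy",im)
    cv2.imwrite(f"pics/{n}_avg.png",im[:,:,::-1])
from h import *
S=np.load("pics/scene_avg.npy");T=np.load("pics/top_avg.npy")
np.set_printoptions(linewidth=200,precision=1,suppress=True)
# brass measure: (R+G)/2-B  minus
for n,I,(x0,x1,y0,y1) in (("scene",S,(242,256,255,270)),("top",T,(212,234,203,217))):
    w=I[y0:y1,x0:x1,0]-I[y0:y1,x0:x1,2]; print(n,x0,y0); print(w.round().astype(int))
    print(I[y0:y1,x0:x1,1].round().astype(int))
```

```text
scene 242 255
[[14 14 13  8  2  1  1  2  2  0  0  0  1  2]
 [14 14 10  6  1  0  0  1  1  0  0  0  0  1]
 [14 11  7  1  0  0 -1  1  2  0  0  0  1  1]
 [13  9  4  0  0  0 -1 11 16  0  0  0  0  1]
 [10  6  3  1 -1 -1  4 53 49  1 -1  0  0  0]
 [ 5  3  4  2  0  1 15 64 40  0 -1  0  0  0]
 [ 3  2  3  4  9 11 18 27  8 -1  0  0  0  1]
 [ 3  1  2 10 36 43 22  8  3  1  0  0  1  2]
 [ 0  0  0 16 67 76 34  6  3  2  2  2  2  3]
 [ 0 -1 -1 11 78 80 16  2  1  2  2  4  4  5]
 [ 0  0 -1  5 50 43  2  0  1  2  2  4  3  4]
 [ 0  0 -1 -1  5  6 -1  0  0  0  1  2  3  2]
 [ 0  0  0 -1  0 -1 -1  0  0  1  2  2  2  4]
 [ 0  0  0  0  0  0  0  0  0  2  2  2  4  4]
 [ 0  0  0  0  0  0  0  0  1  2  2  2  3  4]]
[[185 185 186 196 223 242 239 221 225 246 247 246 240 229]
 [184 182 189 216 241 247 246 243 244 247 247 247 244 228]
 [182 183 202 233 247 248 247 247 246 247 247 247 242 225]
 [182 189 218 244 248 248 248 245 244 247 247 247 246 240]
 [180 192 217 243 248 249 246 231 229 246 247 247 247 246]
 [171 180 204 222 236 241 229 195 213 247 248 247 248 247]
 [168 184 203 204 208 206 184 170 222 247 248 248 248 24
[... 2148 characters left out ...]
6 221 230 232 228 221 205 185 181]
 [186 197 206 212 223 231 231 226 216 200 186 187 206 224 231 233 227 214 201 190 180 181]
 [186 195 196 195 212 230 235 233 224 206 189 192 214 230 235 233 226 212 198 189 182 182]
 [186 193 194 191 203 219 225 224 215 198 185 189 209 224 228 225 220 213 205 196 187 185]
 [177 179 179 174 175 183 187 185 177 170 168 175 191 203 206 203 201 199 195 190 184 182]
 [155 154 155 150 144 143 143 141 136 135 141 151 163 173 175 173 172 171 170 166 163 161]
 [128 131 136 133 126 122 121 118 112 109 110 114 121 127 128 126 126 125 123 121 118 118]][ WARN:0@17.619] global loadsave.cpp:1063 imwrite_ Unsupported depth image for selected encoder is fallbacked to CV_8U.
```

Run:
```python
from h import *
np.set_printoptions(linewidth=200,precision=4,suppress=True)
S=np.load("pics/scene_avg.npy");T=np.load("pics/top_avg.npy")
def two(I,x0,x1,y0,y1,side,th=3):
    w=I[y0:y1,x0:x1,0]-I[y0:y1,x0:x1,2]; w=np.clip(w-th,0,None)
    yy,xx=np.mgrid[y0:y1,x0:x1]; m=side(xx,yy)
    f=lambda k:(np.sum(w*k*xx)/np.sum(w*k),np.sum(w*k*yy)/np.sum(w*k))
    return f(m),f(~m)
# scene split line between (246.5,264) and (249.5,260)
ps=two(S,245,252,258,268,lambda x,y:(x-248.1)*3-(y-261.5)*4.<0)
pt=two(T,215,229,206,213,lambda x,y:x<222)
print(ps,pt)
for z in (.044,.046,.048):
    A=plane("scene",ps,z);B=plane("top",pt,z); print(z,A.round(4).tolist(),B.round(4).tolist(),np.linalg.norm(A[0]-A[1]),np.linalg.norm(B[0]-B[1]))
# triangulate
from scipy.optimize import least_squares
for i in (0,1):
    r=least_squares(lambda X:np.r_[proj("scene",X)[0]-ps[i],proj("top",X)[0]-pt[i]],[.6,.17,.045]); print(r.x,r.fun)
# block silhouettes: not green
for n,I,(cx,cy) in (("scene",S,(248,266)),("top",T,(222,210))):
    hsv=cv2.cvtColor(I.astype(np.uint8),cv2.COLOR_RGB2HSV)
    x0,y0=cx-28,cy-28; J=cv2.resize(I[y0:cy+28,x0:cx+28].astype(np.float32),None,fx=8,fy=8,interpolation=cv2.INTER_CUBIC)
    g=J[:,:,1]-(J[:,:,0]+J[:,:,2])/2
    lum=J.mean(2)
    m=((g<9)&(lum>(140 if n=="top" else 165))).astype(np.uint8)
    nn,l,s,c=cv2.connectedComponentsWithStats(m); k=l[28*8,28*8]; m=(l==k).astype(np.uint8)
    cs=max(cv2.findContours(m,0,cv2.CHAIN_APPROX_NONE)[0],key=cv2.contourArea)
    r=cv2.minAreaRect(cs); b=cv2.boxPoints(r)
    px=(b+.5)/8-.5+[x0,y0]
    W=plane(n,px,.036); print(n,px,"\n",W[:,:2], np.linalg.norm(np.roll(W,-1,0)-W,axis=1),W.mean(0))
    V=J.clip(0,255).astype(np.uint8)[:,:,::-1].copy(); cv2.drawContours(V,[cs],-1,(0,0,255),1); cv2.imwrite(f"pics/blk_{n}.png",V)
a=cv2.imread("pics/blk_scene.png");b=cv2.imread("pics/blk_top.png");cv2.imwrite("pics/blk.png",cv2.resize(np.hstack([a,b]),(800,400)))
```

```text
((np.float64(246.61438950912643), np.float64(263.4212298422825)), (np.float64(249.25676163000364), np.float64(259.695636494771))) ((np.float64(219.56814079422384), np.float64(208.879963898917)), (np.float64(224.43166666666667), np.float64(208.62166666666664)))
0.044 [[0.5559, 0.1865, 0.044], [0.5561, 0.1727, 0.044]] [[0.5574, 0.1864, 0.044], [0.5583, 0.1707, 0.044]] 0.013753650292874727 0.015720039201553945
0.046 [[0.5552, 0.1875, 0.046], [0.5553, 0.1738, 0.046]] [[0.557, 0.1862, 0.046], [0.5578, 0.1705, 0.046]] 0.013724687364377694 0.015699592598631268
0.048 [[0.5544, 0.1885, 0.048], [0.5546, 0.1748, 0.048]] [[0.5565, 0.1859, 0.048], [0.5574, 0.1703, 0.048]] 0.013695724435880494 0.01567914599570859
[0.5567 0.1863 0.0434] [-0.1919 -0.0688  0.062   0.2335]
[0.5582 0.1709 0.0403] [-0.2153 -0.0773  0.0685  0.2601]
scene [[232.958  274.0553]
 [250.5544 246.7954]
 [262.6724 254.6176]
 [245.0761 281.8775]] 
 [[0.5728 0.2292]
 [0.5792 0.1301]
 [0.5357 0.1357]
 [0.5316 0.2332]] [0.0993 0.0438 0.0976 0.0414] [0.5548 0.182  0.036 ]
top [[206.9585 203.1918]
 [237.1717 201.9329]
 [237.7306 215.3472]
 [207.5174 216.606 ]] 
 [[0.578  0.229 ]
 [0.5823 0.1307]
 [0.5378 0.128 ]
 [0.5335 0.2257]] [0.0984 0.0446 0.0978 0.0446] [0.5579 0.1784 0.036 ]
```

View pics/blk.png

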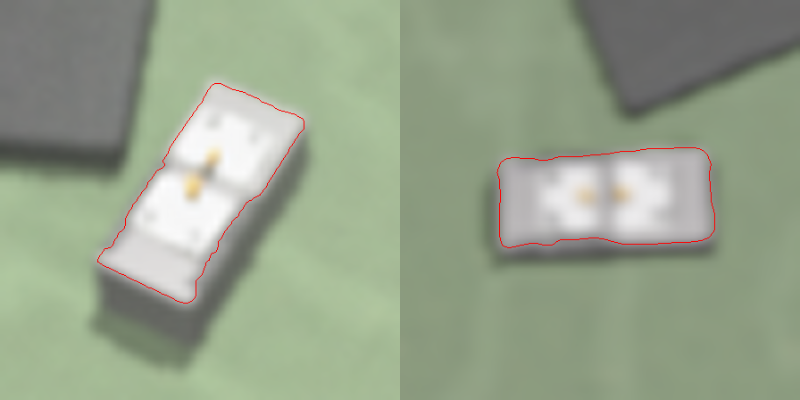

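Run:
```python
from h import *
np.set_printoptions(linewidth=200,precision=4,suppress=True)
vs=[]
for n,(cx,cy) in (("scene",(321,186)),("top",(341,222))):
    I=np.load(f"pics/{n}_avg.npy"); h=32
    x0,y0=cx-h,cy-h; J=cv2.resize(I[y0:cy+h,x0:cx+h].astype(np.float32),None,fx=8,fy=8,interpolation=cv2.INTER_CUBIC)
    V=J.clip(0,255).astype(np.uint8)[:,:,::-1].copy()
    m=((J[:,:,0]-J[:,:,1])>10).astype(np.uint8)
    m=cv2.morphologyEx(m,cv2.MORPH_CLOSE,np.ones((25,25)))
    cs=max(cv2.findContours(m,0,cv2.CHAIN_APPROX_NONE)[0],key=cv2.contourArea)
    r=cv2.minAreaRect(cs); b=cv2.boxPoints(r); px=(b+.5)/8-.5+[x0,y0]
    W=plane(n,px,.008); print(n,px,"\n",W[:,:2],np.linalg.norm(np.roll(W,-1,0)-W,axis=1),W.mean(0))
    cv2.drawContours(V,[cs],-1,(0,0,255),1)
    for k in range(0,64,8):
        cv2.putText(V,str(x0+k),(k*8,10),0,.35,(255,0,0),1);cv2.putText(V,str(y0+k),(0,k*8+4),0,.35,(255,0,0),1)
        V[::4,k*8]=(255,255,0);V[k*8,::4]=(255,255,0)
    vs.append(V)
for i,v in enumerate(vs): cv2.imwrite(f"pics/rest{i}.png",v)
```

```text
scene [[295.7426 180.8093]
 [308.6989 164.5791]
 [343.4218 192.2978]
 [330.4656 208.528 ]] 
 [[ 0.6021 -0.1871]
 [ 0.5999 -0.2786]
 [ 0.4424 -0.2193]
 [ 0.4499 -0.1349]] [0.0915 0.1683 0.0847 0.1608] [ 0.5236 -0.205   0.008 ]
top [[326.6501 241.9497]
 [335.0936 196.8676]
 [354.6985 200.5395]
 [346.255  245.6216]] 
 [[ 0.4554 -0.161 ]
 [ 0.6065 -0.192 ]
 [ 0.5941 -0.2568]
 [ 0.4435 -0.2245]] [0.1543 0.066  0.154  0.0647] [ 0.5249 -0.2086  0.008 ]
```

View pics/rest0.png

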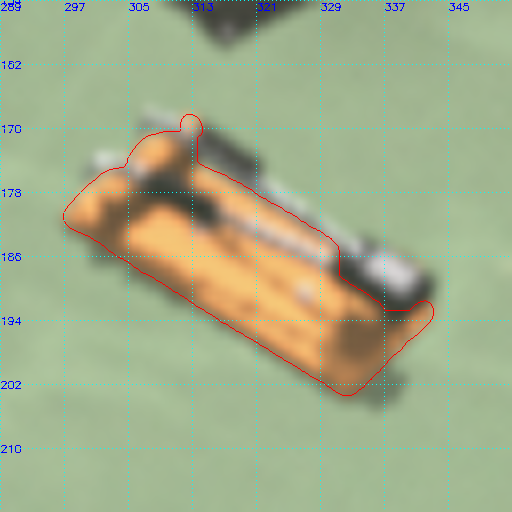

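View pics/rest1.png

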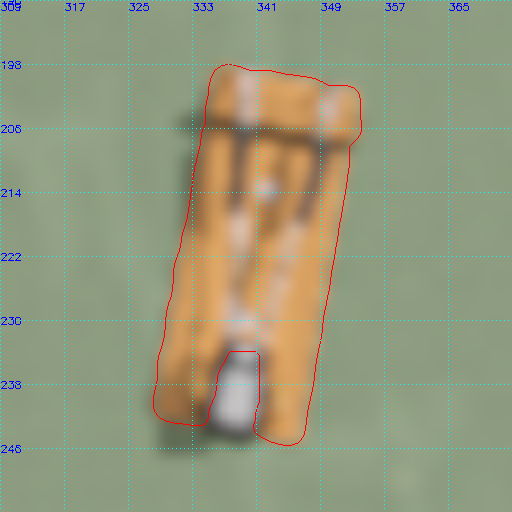

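Run:
```python
from h import *
np.set_printoptions(precision=4,suppress=True)
P={"top":[(338.7,239.4),(338.9,211.5),(347.8,212.7),(339.9,201.2),(350.2,203.1)],"scene":[(338.4,188),(311.3,178.6),(317.8,173.4),(302.0,173.8),(307.5,168.5)]}
for n,p in P.items():
    W=plane(n,p,.048); print(n,W[:,:2]); g=(W[1]+W[2])/2; t=(W[3]+W[4])/2
    for nm,a,b in (("house-grip",W[0],g),("grip-tip",g,t),("house-tip",W[0],t)):
        d=b-a; print(nm,np.linalg.norm(d),np.degrees(np.arctan2(d[1],d[0])))
    d=W[1]-W[2];print("grip",g,"yaw across",np.degrees(np.arctan2(-d[0],d[1])),np.linalg.norm(d))
```

```text
top [[ 0.4578 -0.1955]
 [ 0.5485 -0.1984]
 [ 0.5446 -0.2269]
 [ 0.5825 -0.2025]
 [ 0.5762 -0.2356]]
house-grip 0.09031537276431349 -10.940973524061315
grip-tip 0.03347230310594367 -10.972793414914047
house-tip 0.1237876721041561 -10.949577652102253
grip [ 0.5465 -0.2127  0.048 ] yaw across -7.787569002910463 0.028807984792776645
scene [[ 0.4533 -0.1922]
 [ 0.5464 -0.1862]
 [ 0.5386 -0.218 ]
 [ 0.5825 -0.1905]
 [ 0.5782 -0.2215]]
house-grip 0.08973100299921825 -6.3615583786692405
grip-tip 0.03801011222158677 -5.857702466622455
house-tip 0.12774008282225968 -6.2116336694495935
grip [ 0.5425 -0.2021  0.048 ] yaw across -13.719722508466768 0.03277563245091535
```

Run:
```python
from h import *
c,d=ray("top",[(280,208)]); print(c, ray("scene",[(280,208)])[0])
# rectified overhead view at z=0.050 of tweezers, yaw -11.3; scale 0.25mm/px; label distance from origin
O=np.array([.5365,-.2105]);a=np.radians(-11.3);ex=np.array([np.cos(a),np.sin(a)]);ey=np.array([-ex[1],ex[0]])
vs=[]
for n in("top","scene"):
    I=np.load(f"pics/{n}_avg.npy").clip(0,255).astype(np.uint8)
    u,v=np.meshgrid(np.arange(-.12,.08,.00025),np.arange(.045,-.045,-.00025))
    X=np.stack([O[0]+u*ex[0]+v*ey[0],O[1]+u*ex[1]+v*ey[1],0*u+.048],-1)
    p=proj(n,X.reshape(-1,3)).reshape(u.shape+(2,)).astype(np.float32)
    V=cv2.remap(I,p,None,cv2.INTER_CUBIC)[:,:,::-1].copy()
    for k in range(-120,80,10):
        x=(k+120)*4; V[::3,x]=(255,255,0) if k else (0,0,255); cv2.putText(V,str(k),(x,8),0,.3,(0,0,0),1)
    V[180,::3]=(0,0,255)
    vs.append(V[:300] if 0 else V[40:330])
cv2.imwrite("pics/rect.png",np.vstack(vs))
```

```text
[ 0.22597889 -0.00637951  1.58166758] [0.18686032 0.66951836 0.99374169]
```

View pics/rect.png

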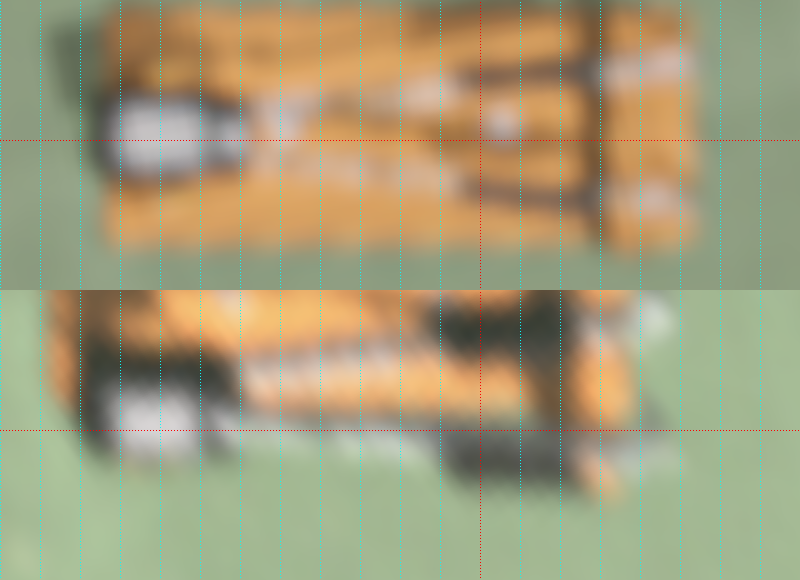

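>>> {"api": "step_arm", "payload": {"targets": [[0.0294,0.0344,0,-2.3,100],[0.0294,0.0344,0,-2.3,100],[0.0294,0.0344,0,-2.3,100],[0.0294,0.0344,0,-2.3,100],[0.0294,0.0344,0,-2.3,100],[0.0294,0.0344,0,-2.3,100],[0.0294,0.0344,0,-2.3,80],[0.0294,0.0344,0,-2.3,80]]}}

```text
time: 1.9
tcp_pos: [0.4213, -0.3464, 0.1944]
orientation: [-0.695, 0.719, -0.0, 0.0]
wrist_force: [-0.2, -0.5, -0.7]
finger_gap: 0.0843
```

>>> {"api": "step_arm", "payload": {"targets": [[0.0294,0.0344,0,-2.3,80],[0.0294,0.0344,0,-2.3,80],[0.0294,0.0344,0,-2.3,80],[0.0294,0.0344,0,-2.3,80],[0,0,-0.04,0,80],[0,0,-0.03,0,80],[0,0,0,0,80]]}}

```text
time: 2.6
tcp_pos: [0.5347, -0.2081, 0.1188]
orientation: [-0.636, 0.772, 0.005, -0.002]
wrist_force: [-0.8, 0.4, -0.2]
finger_gap: 0.076
```

```bash
cat > st.py <<'E'
from h import *
from cell import sensors,get_image
from scipy.spatial.transform import Rotation as R
import sys
np.set_printoptions(precision=4,suppress=True)
def st():
    o=sensors.get_obs(); r=R.from_quat(o["orientation"]).as_matrix()
    print("t",o["time"],"tcp",o["tcp_pos"],"F",o["wrist_force"],"T",o["wrist_torque"],"gap",o["finger_gap"],"xang",np.degrees(np.arctan2(r[1,0],r[0,0])),"z",r[:,2]); return o
def snap(tag,k=1,cen={}):
    for n in ("scene","top"):
        I=np.mean([get_image(n).astype(float) for _ in range(k)],0); np.save(f"pics/{tag}_{n}.npy",I)
def crops(tag,cen,h=32,s=12):
    vs=[]
    for n,(cx,cy) in cen.items():
        I=np.load(f"pics/{tag}_{n}.npy"); x0,y0=cx-h,cy-h
        V=cv2.resize(I[y0:cy+h,x0:cx+h].clip(0,255).astype(np.uint8)[:,:,::-1],(400,400),interpolation=cv2.INTER_CUBIC)
        f=400/(2*h)
        for k in range(0,2*h,max(1,h//4)):
            q=int(k*f); cv2.putText(V,str(x0+k),(q,10),0,.35,(255,0,0),1);cv2.putText(V,str(y0+k),(0,q+4),0,.35,(255,0,0),1); V[::4,q]=(255,255,0);V[q,::4]=(255,255,0)
        vs.append(V)
    cv2.imwrite(f"pics/{tag}_c.png",np.hstack(vs))
E
python3 - <<'E'
from st import *
st(); snap("a",2); crops("a",{"scene":(321,186),"top":(341,222)},40)
E
```

```text
t 2.6 tcp [ 0.5347 -0.2081  0.1188] F [-0.8073  0.4405 -0.1863] T [-0.0048  0.0164  0.0176] gap 0.07598749822686951 xang -100.99449067295595 z [-0.0089  0.0044 -1.    ]
```

View pics/a_c.png

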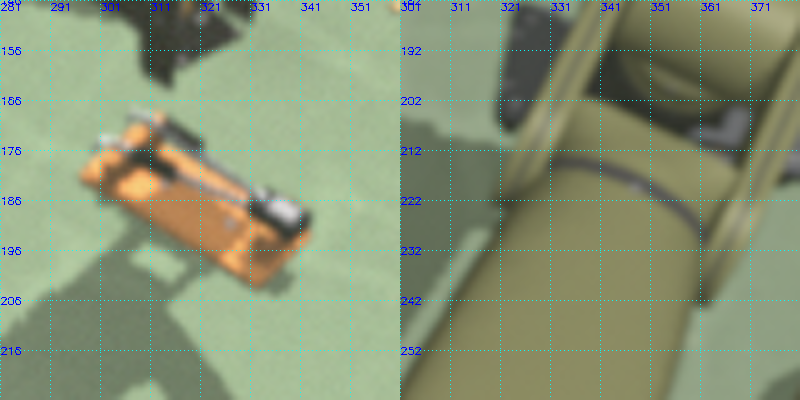

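>>> {"api": "step_arm", "payload": {"targets": [[0,0,-0.03,0,80],[0,0,-0.02,0,70],[0,0,-0.01,0,70],[0,0,0,0,70],[0,0,0,0,70]]}}

```text
time: 3.3
tcp_pos: [0.5389, -0.211, 0.0659]
orientation: [-0.636, 0.772, -0.001, 0.001]
wrist_force: [0.4, -0.3, 0.5]
finger_gap: 0.0668
```

Run:
```python
from st import *
st(); snap("b",2); crops("b",{"scene":(321,176),"top":(341,222)},40)
```

```text
t 3.3 tcp [ 0.5389 -0.211   0.0659] F [ 0.3594 -0.3112  0.531 ] T [ 0.0036  0.022  -0.0097] gap 0.06675346799594824 xang -101.07260681737448 z [ 0.0023 -0.0011 -1.    ]
```

View pics/b_c.png

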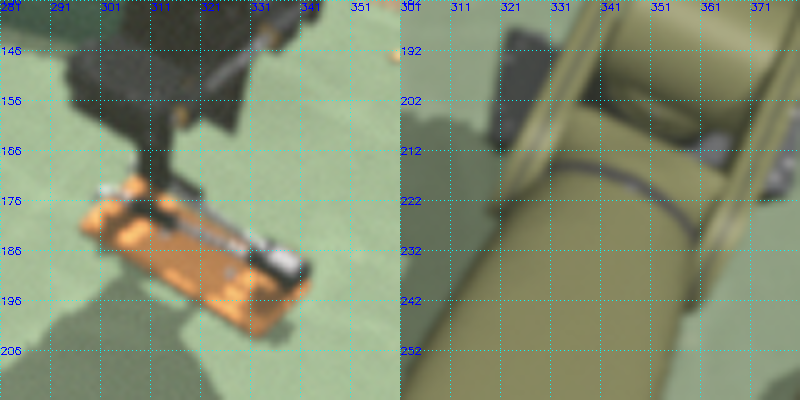

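>>> {"api": "step_arm", "payload": {"targets": [[0,0,-0.015,0,70],[0,0,-0.015,0,70],[0,0,-0.008,0,70],[0,0,-0.0045,0,70],[0,0,0,0,70],[0,0,0,0,70]]}}

```text
time: 4.1
tcp_pos: [0.538, -0.2104, 0.0216]
orientation: [-0.636, 0.772, 0.0, 0.0]
wrist_force: [-0.3, -0.3, 0.5]
finger_gap: 0.0662
```

Run:
```python
from st import *
st(); snap("c",2); crops("c",{"scene":(321,176),"top":(341,222)},32)
```

```text
t 4.1 tcp [ 0.538  -0.2104  0.0216] F [-0.3233 -0.3068  0.4863] T [0.0182 0.0413 0.0519] gap 0.06623010950770036 xang -101.05322351871116 z [ 0.  0. -1.]
```

View pics/c_c.png

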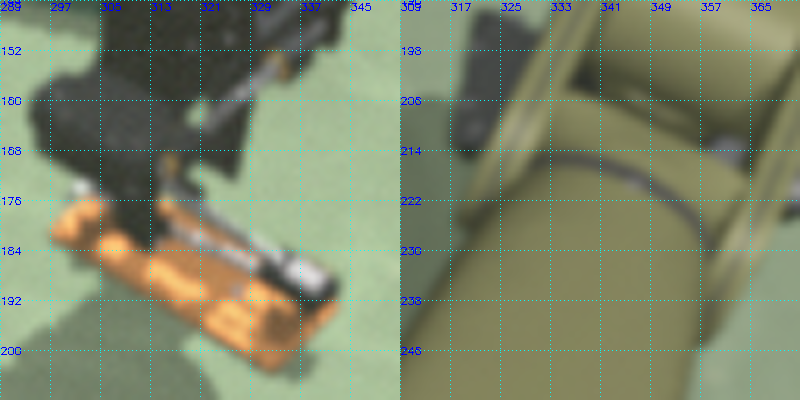

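>>> {"api": "step_arm", "payload": {"targets": [[0,0,0.0015,0,50],[0,0,0,0,40],[0,0,0,0,36],[0,0,0,0,32],[0,0,0,0,32],[0,0,0,0,32],[0,0,0,0,32]], "newtons": 40}}

```text
time: 5.0
tcp_pos: [0.538, -0.2103, 0.0232]
orientation: [-0.636, 0.772, -0.0, 0.0]
wrist_force: [-0.6, -0.0, 0.8]
finger_gap: 0.0309
```

Run:
```python
from st import *
st(); snap("d",2); crops("d",{"scene":(321,176),"top":(341,222)},32)
```

```text
t 5.0 tcp [ 0.538  -0.2103  0.0232] F [-0.5852 -0.0293  0.7757] T [ 0.0562 -0.0757 -0.0021] gap 0.030863751524612574 xang -101.05623226617722 z [ 0.0002 -0.0001 -1.    ]
```

View pics/d_c.png

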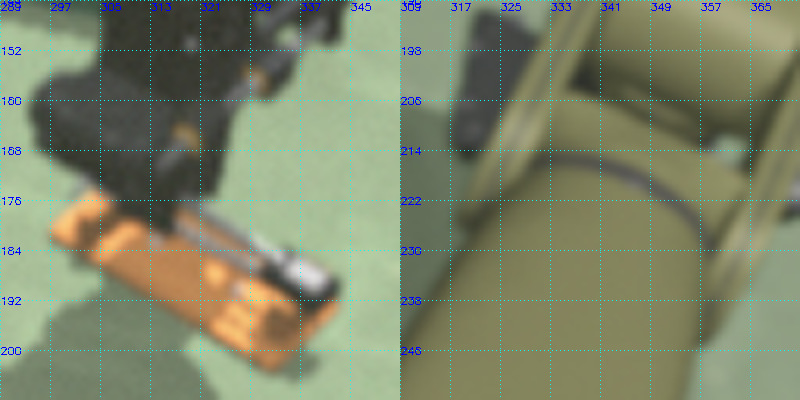

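>>> {"api": "step_arm", "payload": {"targets": [[0,0,0.005,0,32],[0,0,0.015,0,32],[0,0,0.03,0,32],[0,0,0.04,0,32],[0,0,0,0,30],[0,0,0,0,28]]}}

```text
time: 5.8
tcp_pos: [0.539, -0.2108, 0.1157]
orientation: [-0.636, 0.772, -0.002, 0.001]
wrist_force: [-0.5, -0.7, -2.1]
finger_gap: 0.0274
```

Run:
```python
from st import *
st(); snap("e",2); crops("e",{"scene":(321,160),"top":(341,222)},40)
```

```text
t 5.8 tcp [ 0.539  -0.2108  0.1157] F [-0.4909 -0.7036 -2.1009] T [ 0.0396 -0.0165  0.0096] gap 0.027444248158415004 xang -101.0499809064152 z [ 0.0036 -0.0018 -1.    ]
```

View pics/e_c.png

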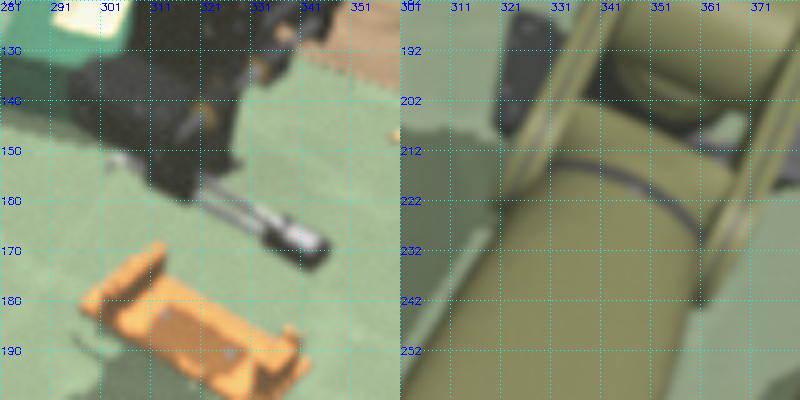

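>>> {"api": "step_arm", "payload": {"targets": [[0,0.02,0,0,26],[-0.004,0.043,0,2,25],[-0.004,0.043,0,2,24],[-0.004,0.043,0,2,24],[-0.004,0.043,0,2,24],[-0.004,0.043,0,2,24],[-0.004,0.043,0,2,24],[-0.004,0.043,0,2,24]]}}

```text
time: 6.8
tcp_pos: [0.5086, 0.1123, 0.1118]
orientation: [0.725, -0.688, -0.001, 0.001]
wrist_force: [1.5, -0.5, -1.9]
finger_gap: 0.0226
```

>>> {"api": "step_arm", "payload": {"targets": [[0,0.043,0,0,24],[0,0.023,0,0,24],[0,0,0,0,24],[0,0,0,0,24],[0,0,0,0,24]]}}

```text
time: 7.3
tcp_pos: [0.5095, 0.1757, 0.1124]
orientation: [0.725, -0.689, -0.0, 0.001]
wrist_force: [-0.7, -0.3, -0.9]
finger_gap: 0.023
```

Run:
```python
from st import *
st(); snap("f",3); crops("f",{"scene":(248,240),"top":(222,210)},32)
```

```text
t 7.3 tcp [0.5095 0.1757 0.1124] F [-0.6628 -0.312  -0.9391] T [0.042  0.0776 0.0368] gap 0.02299850935899775 xang -87.10693931475666 z [-0.0014 -0.0007 -1.    ]
```

View pics/f_c.png

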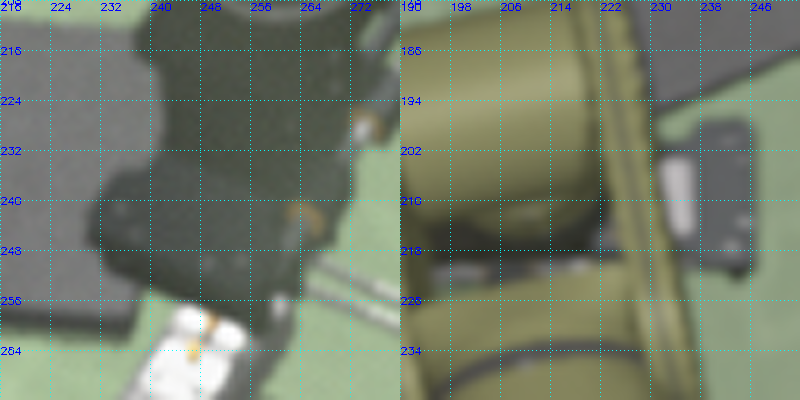

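Run:
```python
from st import *
o=st(); print(o["joints"])
for z in (0,.01,.02,.03,.04): print(z,plane("scene",[(236.5,259)],z),plane("top",[(226,195.5)],z))
```

```text
t 7.6 tcp [0.51   0.1761 0.1132] F [-0.7582 -0.1997 -1.5529] T [-0.0025  0.0286 -0.0204] gap 0.0230525421527982 xang -87.11777949151652 z [ 0.0001 -0.     -1.    ]
[ 0.2329 -0.0552  1.9742 -0.      1.2225  1.7534]
0 [[0.6063 0.166  0.    ]] [[0.6127 0.1717 0.    ]]
0.01 [[0.6021 0.171  0.01  ]] [[0.6102 0.1705 0.01  ]]
0.02 [[0.5978 0.1761 0.02  ]] [[0.6078 0.1694 0.02  ]]
0.03 [[0.5936 0.1812 0.03  ]] [[0.6053 0.1683 0.03  ]]
0.04 [[0.5894 0.1862 0.04  ]] [[0.6029 0.1672 0.04  ]]
```

>>> {"api": "step_arm", "payload": {"targets": [[0.0058,0.0006,0,8.5,24],[0.0058,0.0006,0,8.5,24],[0.0058,0.0006,0,8.5,24],[0.0058,0.0006,0,8.5,24],[0.0058,0.0006,0,8.5,24],[0.0058,0.0006,0,8.5,24],[0.0058,0.0006,0,8.5,24],[0.0058,0.0006,0,8.5,24]]}}

```text
time: 8.4
tcp_pos: [0.5566, 0.1812, 0.1132]
orientation: [0.987, -0.163, 0.0, -0.0]
wrist_force: [0.8, 1.0, -1.0]
finger_gap: 0.023
```

>>> {"api": "step_arm", "payload": {"targets": [[0.0058,0,0,8.5,24],[0.0058,0,0,8.5,24],[0.0058,0,0,8.5,24],[0.0058,0,0,8.5,24],[0.0058,0,0,8.5,24],[0.0058,0,0,8.5,24],[0.0058,0,0,8.5,24],[0.0058,0,0,8.5,24]]}}

```text
time: 9.2
tcp_pos: [0.603, 0.1812, 0.1131]
orientation: [0.909, 0.417, -0.0, -0.0]
wrist_force: [-0.5, 0.2, -0.8]
finger_gap: 0.0228
```

>>> {"api": "step_arm", "payload": {"targets": [[0,0,0,8.5,24],[0,0,0,8.5,24],[0,0,0,8.5,24],[0,0,0,8.5,24],[0,0,0,8.5,24],[0,0,0,1.5,24],[0,0,0,0,24],[0,0,0,0,24]]}}

```text
time: 10.0
tcp_pos: [0.6027, 0.1814, 0.1131]
orientation: [0.69, 0.724, -0.0, -0.0]
wrist_force: [0.1, -0.2, -0.3]
finger_gap: 0.0233
```

Run:
```python
from st import *
st(); snap("g",3); crops("g",{"scene":(248,240),"top":(222,210)},32)
```

```text
t 10.0 tcp [0.6027 0.1814 0.1131] F [ 0.1183 -0.2152 -0.2971] T [ 0.0872 -0.086   0.0342] gap 0.023285111923214728 xang 92.81823921649415 z [-0.  0. -1.]
```

View pics/g_c.png

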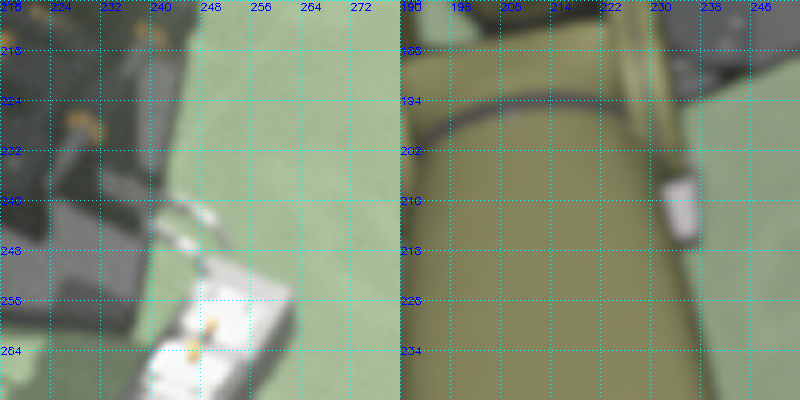

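>>> {"api": "step_arm", "payload": {"targets": [[0,0,-0.02,0,24],[0,0,-0.02,0,24],[0,0,-0.01,0,24],[0,0,0,0,24],[0,0,0,0,24]]}}

```text
time: 10.8
tcp_pos: [0.603, 0.1816, 0.0636]
orientation: [0.689, 0.725, 0.0, 0.0]
wrist_force: [-0.5, 0.5, 0.1]
finger_gap: 0.0232
```

Run:
```python
from st import *
st(); snap("i",8); crops("i",{"scene":(248,254)},16)
```

```text
t 10.8 tcp [0.603  0.1816 0.0636] F [-0.4892  0.4541  0.1285] T [ 0.0913 -0.1534  0.0517] gap 0.023244116900776466 xang 92.94293684810393 z [ 0.0004  0.0001 -1.    ]
```

View pics/i_c.png

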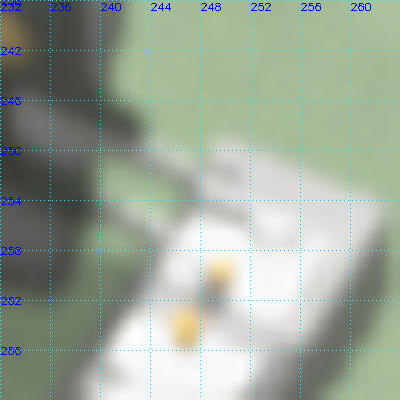

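Run:
```python
from st import *
b=np.load("pics/scene_avg.npy"); vs=[]
for t in("g","i"):
    a=np.load(f"pics/{t}_scene.npy"); 
    d=np.linalg.norm(a-b,axis=2)[236:270,230:264]
    V=cv2.resize(np.clip(d*3,0,255).astype(np.uint8),None,fx=12,fy=12,interpolation=cv2.INTER_CUBIC)
    V=cv2.cvtColor(V,cv2.COLOR_GRAY2BGR)
    for k in range(0,34,4):
        cv2.putText(V,str(230+k),(k*12,10),0,.35,(0,255,255),1);cv2.putText(V,str(236+k),(0,k*12+6),0,.35,(0,255,255),1);V[::4,k*12+6]=(0,200,0);V[k*12+6,::4]=(0,200,0)
    vs.append(cv2.resize(V,(400,400)))
cv2.imwrite("pics/diff1.png",np.hstack(vs))
```

```text
(no output)
```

View pics/diff1.png

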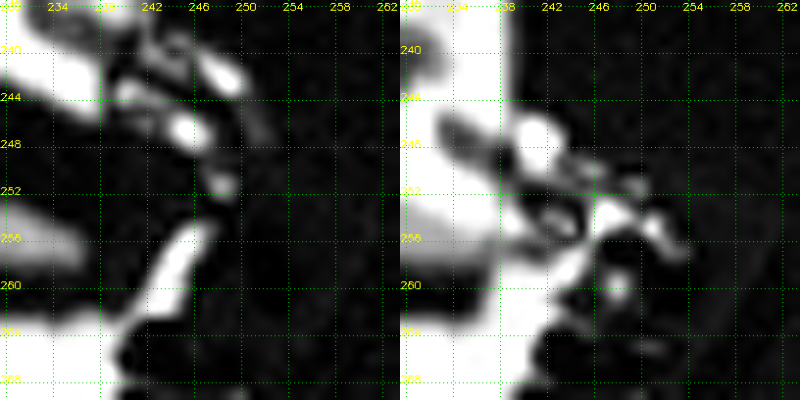

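>>> {"api": "step_arm", "payload": {"targets": [[0,-0.03,0,0,24],[0,-0.04,0,0,24],[0,-0.03,0,0,24],[0,0,0,0,24],[0,0,0,0,24]]}}

```text
time: 12.1
tcp_pos: [0.6027, 0.0812, 0.0632]
orientation: [0.689, 0.725, 0.0, -0.0]
wrist_force: [0.5, -0.4, -1.5]
finger_gap: 0.0233
```

Run:
```python
from st import *
o=st(); snap("j",8); p=proj("scene",o["tcp_pos"]+[-.046,0,0]).round(1);print(p)
c=p[0].astype(int); crops("j",{"scene":tuple(int(v) for v in c)},16)
b=np.load("pics/scene_avg.npy");a=np.load("pics/j_scene.npy")
x0,y0=c-16
d=np.linalg.norm(a-b,axis=2)[y0:y0+32,x0:x0+32]
V=cv2.resize(np.clip(d*3,0,255).astype(np.uint8),(400,400),interpolation=cv2.INTER_CUBIC)
cv2.imwrite("pics/j2.png",np.hstack([cv2.imread("pics/j_c.png"),cv2.cvtColor(V,cv2.COLOR_GRAY2BGR)]))
```

```text
t 12.1 tcp [0.6027 0.0812 0.0632] F [ 0.4802 -0.4093 -1.4572] T [ 0.1073 -0.1526 -0.0774] gap 0.023337364791806245 xang 92.85951890389515 z [ 0.0001  0.0005 -1.    ]
[[266.  232.2]]
```

View pics/j2.png

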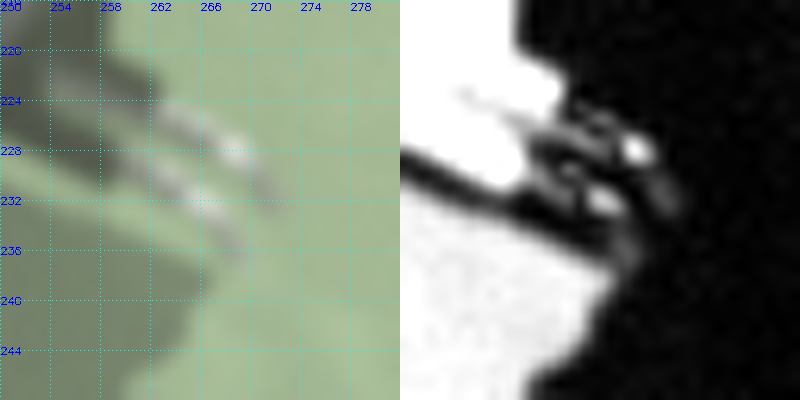

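Run:
```python
from st import *
a=np.load("pics/j_scene.npy")
g=a[:,:,1]-(a[:,:,0]+a[:,:,2])/2
np.set_printoptions(linewidth=220)
print("cols",list(range(260,277)))
for r in range(224,241): print(r,g[r,260:277].round().astype(int))
for r in range(224,241): print(r,a[r,260:277].mean(1).round().astype(int))
b=np.load("pics/scene_avg.npy");print((b[:,:,1]-(b[:,:,0]+b[:,:,2])/2)[224:241,260:277].mean())
```

```text
cols [260, 261, 262, 263, 264, 265, 266, 267, 268, 269, 270, 271, 272, 273, 274, 275, 276]
224 [ 9  8  9 14 20 23 26 28 29 28 29 29 30 30 29 28 29]
225 [13 10  9 10 13 15 18 23 26 28 28 29 29 28 30 29 29]
226 [20 19 17 14 11 11 12 16 20 25 27 28 28 28 28 28 29]
227 [20 24 23 22 19 14 12 11 11 16 23 27 28 29 28 29 29]
228 [13 18 21 23 24 23 20 15  9  9 16 24 27 29 29 28 29]
229 [ 9 11 12 15 19 25 26 24 19 12 12 20 26 28 29 28 29]
230 [17 14  9 10 12 18 24 27 26 22 14 17 23 27 28 29 29]
231 [25 22 17 12  9 11 16 22 27 26 19 14 19 26 28 29 28]
232 [28 26 25 22 16 11 10 14 23 27 23 17 20 25 28 28 28]
233 [28 28 28 27 26 21 14 10 18 25 27 24 24 27 28 28 29]
234 [25 27 29 29 28 27 23 15 15 23 27 27 28 28 29 29 29]
235 [22 24 25 26 27 28 27 20 14 19 26 28 28 28 29 29 29]
236 [20 21 22 24 24 26 28 25 18 18 24 27 29 27 29 29 29]
237 [20 20 20 20 21 23 24 26 24 23 27 29 29 29 29 29 28]
238 [19 19 19 20 20 20 22 26 27 28 28 28 29 28 29 28 29]
239 [20 19 20 19 20 21 24 27 29 29 29 28 29 29 29 28 29]
240 [19 19 20 19 20 23 27 28 28 28 29 28 28 28 28 29 28]
224 [111 110 134 170 175 171 169 165 164
[... 536 characters left out ...]
63 165 164 165]
232 [168 165 159 155 167 192 203 195 176 167 157 154 160 163 165 165 166]
233 [166 168 168 165 165 170 177 181 175 169 165 162 163 164 164 166 165]
234 [150 160 165 167 167 165 162 159 166 169 169 167 164 165 165 166 165]
235 [132 140 149 159 164 167 163 156 160 167 169 167 166 163 165 166 165]
236 [125 126 132 140 148 158 160 157 158 166 170 168 167 165 165 165 165]
237 [124 124 123 127 131 139 146 158 162 170 171 170 167 166 163 165 166]
238 [123 124 125 124 125 127 137 156 166 169 170 170 167 166 165 165 164]
239 [122 123 124 125 126 133 147 162 167 167 167 168 168 167 168 166 167]
240 [122 121 123 124 129 146 160 166 167 166 165 165 165 167 169 169 170]
28.243252595155713
```

Run:
```python
from st import *
tp=[(268.4,236.0),(271.2,231.9)]; tcp=np.array([.6027,.0812,.0632])
for z in (.060,.062,.064):
    W=plane("scene",tp,z); d=W[0]-W[1]; print(z,W,np.linalg.norm(d),np.degrees(np.arctan2(-d[0],d[1])),"mid off",W.mean(0)-tcp)
for nm,pp in (("brass",[(246.61,263.42),(249.26,259.70)]),("disc",[(246.7,262.6),(249.45,258.8)])):
  for z in (.045,.048):
    W=plane("scene",pp,z); d=W[0]-W[1]; print(nm,z,W[:,:2],np.linalg.norm(d),W.mean(0))
print(proj("scene",[[.557,.178,.048],[.557,.178,.062],[.567,.178,.048],[.557,.188,.048]]))
# synthetic expected pin pixel extents for spacing
```

```text
0.06 [[0.5453 0.0873 0.06  ]
 [0.5458 0.0709 0.06  ]] 0.01639482860589419 1.5074048902626218 mid off [-0.0571 -0.0021 -0.0032]
0.062 [[0.5446 0.0885 0.062 ]
 [0.545  0.0722 0.062 ]] 0.016359712194523878 1.5074048902624138 mid off [-0.0579 -0.0008 -0.0012]
0.064 [[0.5438 0.0898 0.064 ]
 [0.5442 0.0735 0.064 ]] 0.016324595783153567 1.5074048902622044 mid off [-0.0587  0.0004  0.0008]
brass 0.045 [[0.5556 0.187 ]
 [0.5557 0.1733]] 0.013733912017336149 [0.5556 0.1801 0.045 ]
brass 0.048 [[0.5544 0.1885]
 [0.5545 0.1748]] 0.013690484247064266 [0.5545 0.1817 0.048 ]
disc 0.045 [[0.5568 0.1847]
 [0.5568 0.1705]] 0.014126749383910007 [0.5568 0.1776 0.045 ]
disc 0.048 [[0.5556 0.1862]
 [0.5557 0.1721]] 0.014082079429263494 [0.5556 0.1791 0.048 ]
[[247.879  260.173 ]
 [247.6091 257.3448]
 [244.7906 258.6335]
 [245.9044 262.8731]]
```

>>> {"api": "step_arm", "payload": {"targets": [[0.003,0.03,0,0,24],[0.004,0.04,0,0,24],[0.0038,0.0288,0,0,24],[0,0,-0.006,0,24],[0,0,0,0,24],[0,0,0,0,24]]}}

```text
time: 13.5
tcp_pos: [0.613, 0.1794, 0.0566]
orientation: [0.689, 0.725, -0.001, -0.0]
wrist_force: [-0.2, -0.4, -0.7]
finger_gap: 0.0231
```

```bash
cat >> st.py <<'E'
def dual(tag,cx,cy,h=14,base="scene_avg"):
    a=np.load(f"pics/{tag}_scene.npy");b=np.load(f"pics/{base}.npy")
    x0,y0=cx-h,cy-h; s=400
    A=cv2.resize(a[y0:y0+2*h,x0:x0+2*h].clip(0,255).astype(np.uint8)[:,:,::-1],(s,s),interpolation=cv2.INTER_CUBIC)
    d=np.linalg.norm(a-b,axis=2)[y0:y0+2*h,x0:x0+2*h]
    D=cv2.cvtColor(cv2.resize(np.clip(d*3,0,255).astype(np.uint8),(s,s),interpolation=cv2.INTER_CUBIC),cv2.COLOR_GRAY2BGR)
    f=s/(2*h)
    for V in(A,D):
        for k in range(0,2*h,4):
            q=int((k+.5)*f); cv2.putText(V,str(x0+k),(q,10),0,.35,(0,0,255),1);cv2.putText(V,str(y0+k),(0,q+4),0,.35,(0,0,255),1);V[::4,q]=(255,255,0);V[q,::4]=(255,255,0)
    cv2.imwrite(f"pics/{tag}_d.png",np.hstack([A,D]))
E
python3 - <<'E'
from st import *
o=st(); snap("k",8); dual("k",248,258)
E
```

```text
t 13.5 tcp [0.613  0.1794 0.0566] F [-0.183  -0.4458 -0.7499] T [ 0.1429 -0.1748  0.0178] gap 0.023099034851159137 xang 92.91388743130415 z [-0.0012 -0.0006 -1.    ]
```

View pics/k_d.png

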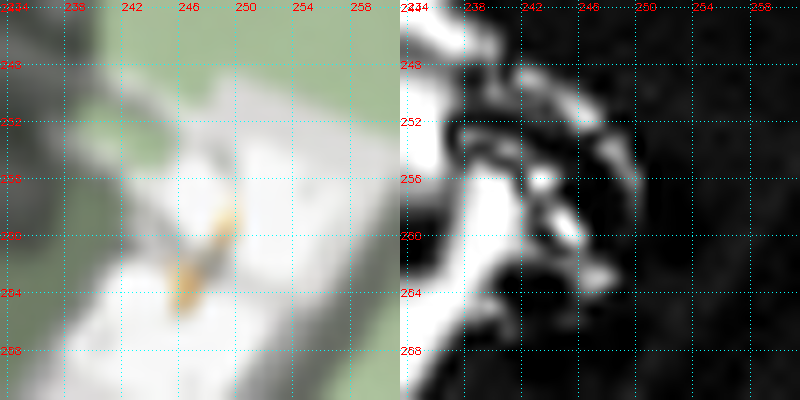

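```bash
cat >> st.py <<'E'
def meas(tag,k=12):
    F=[];Z=[];I=[]
    for _ in range(k):
        I.append(get_image("scene").astype(float)); o=sensors.get_obs(); F.append(np.r_[o["wrist_force"],o["wrist_torque"]]); Z.append(o["tcp_pos"])
    np.save(f"pics/{tag}_scene.npy",np.mean(I,0)); F=np.array(F)
    print("t",o["time"],"F",F.mean(0),"+-",F.std(0)/k**.5,"tcp",np.mean(Z,0),"gap",o["finger_gap"])
E
python3 - <<'E'
from st import *
meas("l",16)
E
```

```text
t 15.1 F [-0.1387 -0.0197 -0.9612  0.111  -0.1297  0.0065] +- [0.1031 0.1269 0.1128 0.0082 0.0062 0.005 ] tcp [0.6135 0.1803 0.0572] gap 0.02304055464334551
```

>>> {"api": "step_arm", "payload": {"targets": [[0,0,-0.003,0,24],[0,0,-0.003,0,24],[0,0,0,0,24],[0,0,0,0,24]]}}

```text
time: 15.5
tcp_pos: [0.6133, 0.1803, 0.0509]
orientation: [0.689, 0.725, -0.0, -0.0]
wrist_force: [-0.3, -0.2, -0.2]
finger_gap: 0.0228
```

Run:
```python
from st import *
meas("m",16); dual("m",248,258)
```

```text
t 16.3 F [-0.1203  0.0613 -0.8026  0.1127 -0.1326  0.007 ] +- [0.0757 0.1669 0.1053 0.0072 0.0081 0.0075] tcp [0.6135 0.1803 0.0512] gap 0.02369192175426153
```

View pics/m_d.png

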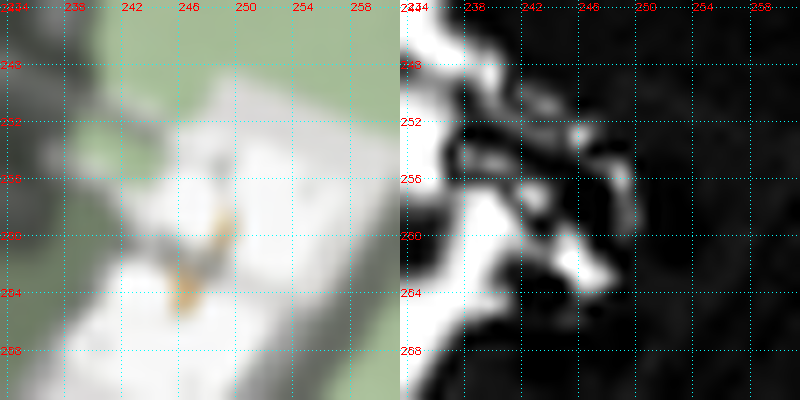

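>>> {"api": "step_arm", "payload": {"targets": [[0,0,-0.0005,0,24],[0,0,-0.0005,0,24],[0,0,-0.0005,0,24],[0,0,-0.0005,0,24],[0,0,-0.0005,0,24],[0,0,-0.0005,0,24],[0,0,0,0,24]]}}

```text
time: 17.0
tcp_pos: [0.6135, 0.1803, 0.0481]
orientation: [0.689, 0.725, 0.0, 0.0]
wrist_force: [0.7, 0.2, -0.5]
finger_gap: 0.0231
```

Run:
```python
from st import *
meas("n",20); dual("n",248,258)
```

```text
t 18.0 F [ 0.4268  0.0995 -0.0655  0.1169 -0.1908 -0.0059] +- [0.1156 0.1349 0.1138 0.0079 0.0071 0.0056] tcp [0.6135 0.1803 0.0482] gap 0.022976694511440736
```

View pics/n_d.png

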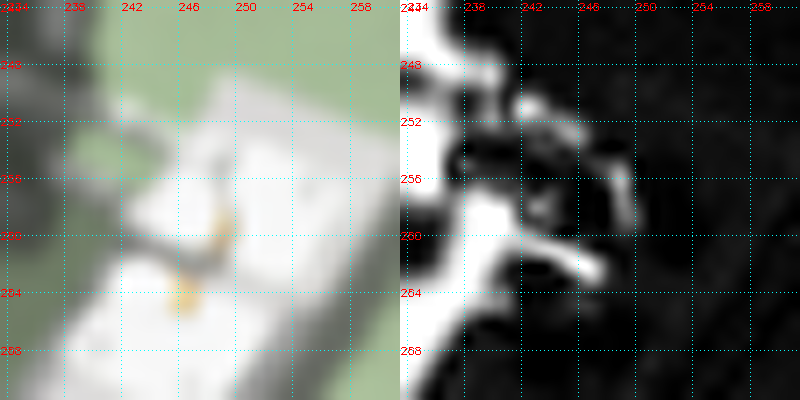

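Run:
```python
from st import *
def z(t):
    a=np.load(f"pics/{t}.npy")[250:270,238:258].clip(0,255)
    a=np.clip((a-90)*255/165,0,255).astype(np.uint8)[:,:,::-1]
    return cv2.resize(a,(400,400),interpolation=cv2.INTER_CUBIC)
cv2.imwrite("pics/cmp.png",np.hstack([z("scene_avg"),z("n_scene")]))
for t in("scene_avg","n_scene"):
    I=np.load(f"pics/{t}.npy"); w=I[:,:,0]-I[:,:,2]
    print(t,"cols 243..253");
    for r in range(254,269): print(r,w[r,243:254].round().astype(int),I[r,243:254].mean(1).round().astype(int))
```

```text
scene_avg cols 243..253
254 [14 14 11  7  2  1  1  2  1  1  2] [165 166 173 199 228 238 224 220 239 241 231]
255 [14 13  8  2  1  1  2  2  0  0  0] [165 168 186 222 242 239 220 224 246 247 246]
256 [14 10  6  1  0  0  1  1  0  0  0] [163 176 212 241 248 246 243 244 247 247 247]
257 [11  7  1  0  0 -1  1  2  0  0  0] [169 196 233 247 248 247 247 246 247 247 247]
258 [ 9  4  0  0  0 -1 11 16  0  0  0] [180 217 245 248 248 248 243 241 247 247 247]
259 [ 6  3  1 -1 -1  4 53 49  1 -1  0] [186 217 243 248 249 246 222 221 246 247 247]
260 [ 3  4  2  0  1 15 64 40  0 -1  0] [178 203 221 235 241 228 189 208 247 248 247]
261 [ 2  3  4  9 11 18 27  8 -1  0  0] [183 203 204 207 204 181 167 221 247 248 248]
262 [ 1  2 10 36 43 22  8  3  1  0  0] [226 228 220 211 195 168 169 217 238 246 248]
263 [ 0  0 16 67 76 34  6  3  2  2  2] [248 247 235 214 201 196 197 211 218 227 233]
264 [-1 -1 11 78 80 16  2  1  2  2  4] [248 248 240 204 193 221 225 221 217 215 212]
265 [ 0 -1  5 50 43  2  0  1  2  2  4] [248 248 241 196 198 240 244 239 231 221 205]
266 [ 0 -1 -1  5  6 -1  0  0  0  1  2] [247 247 247 233 
[... 784 characters left out ...]
183 206 248 248 247]
261 [ 2  2  3  2  5 18 29  8 -1  0  0] [147 161 166 181 196 182 169 224 249 248 248]
262 [ 2  2  9 10  5  7 10  4  1  0  0] [224 219 187 160 157 156 171 221 241 247 248]
263 [ 0 -1 10 42 30  9  4  2  2  2  2] [251 250 239 196 173 189 201 215 221 231 236]
264 [ 0 -1  6 63 65 12  2  2  2  2  3] [249 249 244 211 197 225 229 225 221 219 216]
265 [ 0  0 11 57 48  2  0  1  1  2  3] [246 245 235 206 208 243 246 242 235 225 211]
266 [ 0  1  1  8  6 -1  0  0  0  2  2] [246 245 243 234 235 248 248 248 246 232 198]
267 [ 0  0 -1 -1  0 -1  0  0  1  1  2] [247 247 247 247 247 248 248 248 246 220 177]
268 [ 0  0  0  0  0 -1  0  0  1  2  1] [247 247 247 247 247 247 248 249 234 187 161]
```

View pics/cmp.png

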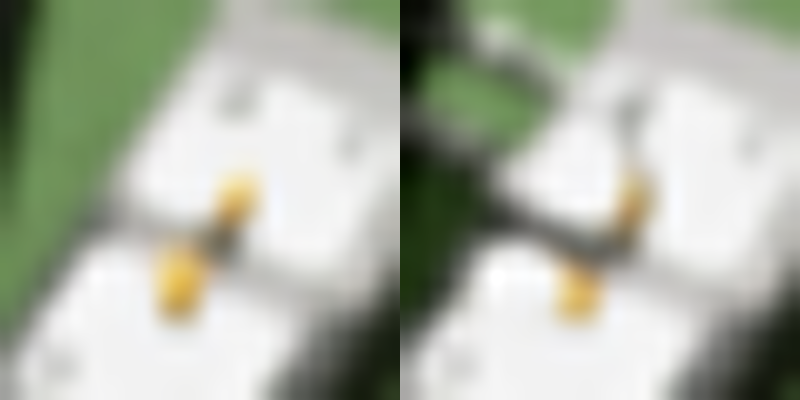

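>>> {"api": "step_arm", "payload": {"targets": [[0,0,-0.0005,0,24],[0,0,-0.0005,0,24],[0,0,0,0,24]]}}

```text
time: 18.3
tcp_pos: [0.6135, 0.1803, 0.0471]
orientation: [0.689, 0.725, -0.0, -0.0]
wrist_force: [-0.1, 0.9, -0.8]
finger_gap: 0.0229
```

Run:
```python
from st import *
meas("p",40); dual("p",248,258)
for t in("p_scene",):
    I=np.load(f"pics/{t}.npy"); w=I[:,:,0]-I[:,:,2]
    for r in range(254,269): print(r,w[r,243:254].round().astype(int),I[r,243:254].mean(1).round().astype(int))
```

```text
t 20.3 F [ 0.3497  0.0989  0.0944  0.1052 -0.1672  0.0046] +- [0.0872 0.0867 0.0954 0.0047 0.005  0.0051] tcp [0.6135 0.1803 0.0472] gap 0.023283547664132348
254 [10  8  5  4  2  1  1  2  1  1  2] [152 160 180 208 231 238 226 224 241 243 234]
255 [14 11  7  2  2  1  2  2  0  0  0] [162 163 183 216 231 227 205 224 247 248 247]
256 [12 10  5  1  0  1  2  1  0  0  0] [160 171 212 239 244 225 208 239 248 248 248]
257 [ 6  6  1  0  0  1  3  1  0 -1  0] [175 199 236 248 248 239 217 241 248 248 247]
258 [ 4  2  0  0 -1  0 10  5 -1 -1  0] [215 229 247 249 248 247 225 229 247 248 247]
259 [ 3  2  0 -1 -1  1 26 22  0 -1  0] [205 230 248 249 249 248 220 208 245 248 247]
260 [ 2  3  1  0  1 13 50 31  0  0  0] [153 192 226 241 246 235 193 205 246 248 247]
261 [ 2  2  2  2  6 20 33 11 -1  0  0] [151 160 166 182 198 184 172 226 248 248 248]
262 [ 1  2  7  8  5  7 11  4  1  0  0] [225 219 185 160 156 151 169 221 241 247 248]
263 [ 0  0  8 32 23  7  4  2  2  2  1] [250 250 236 188 161 172 193 214 221 231 236]
264 [ 0  0  6 51 50 10  2  2  2  2  3] [249 249 243 198 178 216 227 224 221 219 215]
265 [ 0  1  9 35 26  2  0  1  1  2  3] [245 245 235 209 215 244 246 242 234 224 210]
266 [ 0  1  1  1  0 -1  0  0  0  2  2] [246 245 245 246 247 248 248 248 246 232 198]
267 [ 0  0 -1  0  0 -1  0  0  0  1  2] [247 247 247 248 248 248 248 248 246 220 177]
268 [0 0 0 0 0 0 0 0 2 2 1] [247 247 247 247 247 247 248 249 234 187 160]
```

View pics/p_d.png

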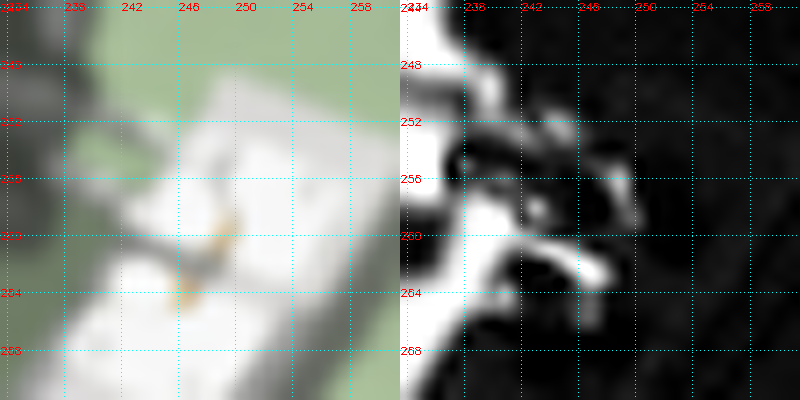

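Run:
```python
from st import *
I=np.load("pics/p_scene.npy"); cv2.imwrite("pics/final.png",I[:,:,::-1].clip(0,255).astype(np.uint8)); st()
```

```text
t 20.3 tcp [0.6135 0.1803 0.0472] F [ 0.7215 -0.7035  0.4136] T [ 0.0855 -0.2103  0.0201] gap 0.023283547664132348 xang 92.94662633522528 z [ 0. -0. -1.]
```

View pics/final.png

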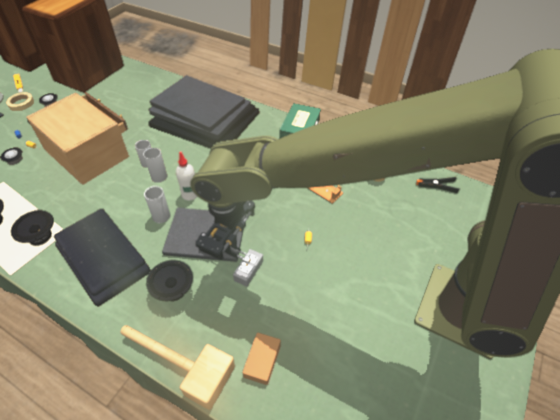

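The picture shows the tips standing on the contacts near (247,263) and (250,259). The bystanders in view are where they were.

```bash
python3 -c "
from cell import workorder
print(workorder.job_done())"
```

```text
the job is handed in; nothing more can be done
None
```

I picked the tweezers off the rest and squeezed them to a 23 mm finger opening, which puts the tips about 15–16 mm apart. I turned them half round so the scene camera could see the tips. Then I lowered them onto the contacts in small steps and handed in at 20.3 s, still holding them.

**Pressing:** the averaged upward force rose by about 0.8 N at first contact and 1.0 N at the end. That is about 0.5 N per contact, or about 3.5 mm of the 6 mm travel. Height alone gives about 2 mm, so both estimates are part way down and short of the stop. I could not tell from the forces that both contacts are pressed equally.

**Placing:** in the last scene picture both tips stand on the contacts. The near tip may be about 1 mm off centre, and the far one looks centred.

**What disagreed:**
- **Contact spacing:** the top view gave 15.7 mm and the scene view about 14 mm. I took about 15 mm.
- **Tip gap:** the picture gave 16.3 mm, while the opening implies about 15.5 mm.
- **Grip point:** the tips measured about 58 mm ahead of the gripper instead of the expected 46–48 mm. I therefore placed them by sight.
- **Side force:** a push of about 0.4–0.5 N along x remained after contact, probably friction.

The scene camera showed no bystander moved. Some were behind the arm, so I could not check every one.

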